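# Assemble two investment ring sets in order

## Task

Assemble the two investment ring sets, the large one first: stand the large steel ring on the large base, round its collar, and close it with the large gauge, plug down and disc flat on the rim. Then do the same with the small ring and the small gauge on the small base. Let go of everything, and leave the powder jar and the stone cast on the mat where they are.

Things in the scene. Friction and masses are not known exactly. Their poses are not given: they have to be found in the camera images.
- large_base: base of the large ring set, fixed to the bench; grey plastic, round: a foot disc 84 mm across and 10 mm high, on it a collar 10 mm high, 50 mm across at its foot and 42 mm at its top, then a black sprue cone 12 mm wide ending 29 mm above the bench; the ring stands on the disc (10 mm above the bench) round the collar. Origin at the centre of the underside, z up
- small_base: base of the small ring set, fixed to the bench; grey plastic, round: a foot disc 68 mm across and 10 mm high, on it a collar 10 mm high, 34 mm across at its foot and 26 mm at its top, then a black sprue cone 12 mm wide ending 29 mm above the bench; the ring stands on the disc (10 mm above the bench) round the collar. Origin at the centre of the underside, z up
- large_ring: large investment ring, loose; plain steel tube standing upright, open at both ends, 64 mm outside, 58 mm inside, 45 mm high, about 0.09 kg. Origin on its axis at the lower edge, z up. Grip it across the outside
- small_ring: small investment ring, loose; plain steel tube standing upright, open at both ends, 48 mm outside, 42 mm inside, 38 mm high, about 0.09 kg. Origin on its axis at the lower edge, z up. Grip it across the outside
- large_gauge: large ring gauge (cover), loose, 0.07 kg, 40 mm high: below, a plug 8 mm deep, 42 mm across at its tip and 50 mm at its top; then an aluminium disc 64 mm across, 6 mm thick; on top a black ribbed knob 21 mm across, 26 mm high (14 to 40 mm). Stands on its plug. Origin: centre of the plug's underside, z up. Closed: disc on the large ring's rim, origin 37 mm above the ring's lower edge
- small_gauge: small ring gauge (cover), loose, 0.07 kg, 40 mm high: below, a plug 8 mm deep, 26 mm across at its tip and 34 mm at its top; then an aluminium disc 48 mm across, 6 mm thick; on top a black ribbed knob 21 mm across, 26 mm high (14 to 40 mm). Stands on its plug. Origin: centre of the plug's underside, z up. Closed: disc on the small ring's rim, origin 30 mm above the ring's lower edge
- powder_jar: bystander: low screw jar with a black lid, 47 mm across, 44 mm high, loose, stands among the parts; not to be moved. Origin at the centre of its underside
- stone_cast: bystander: pale grey stone dental cast with teeth, 58x65 mm, 33 mm high, loose, lies on the 3 mm bench mat beside the parts; not to be moved. Origin at the centre of its underside

How it is judged:
On the way, in this order (a step that is already met when the one before it is completed fails the run):
1. the large ring is standing flat on its base round the collar and let go (horizontal distance between large_ring and large_base below 0.008 m and z of large_ring in the frame of large_base between 0.007 and 0.013 m and angle between large_ring's own z axis and vertical below 0.08 rad and contact force between the fingers and large_ring below 0.1 N), for 0.2 s.
2. the large gauge is flat on the rim of its ring and let go (horizontal distance between large_gauge and large_ring below 0.008 m and z of large_gauge in the frame of large_ring between 0.034 and 0.04 m and angle between large_gauge's own z axis and vertical below 0.08 rad and contact force between the fingers and large_gauge below 0.1 N), for 0.2 s.
3. the small ring is standing flat on its base round the collar and let go (horizontal distance between small_ring and small_base below 0.008 m and z of small_ring in the frame of small_base between 0.007 and 0.013 m and angle between small_ring's own z axis and vertical below 0.08 rad and contact force between the fingers and small_ring below 0.1 N), for 0.2 s.
4. the small gauge is flat on the rim of its ring and let go (horizontal distance between small_gauge and small_ring below 0.008 m and z of small_gauge in the frame of small_ring between 0.027 and 0.033 m and angle between small_gauge's own z axis and vertical below 0.08 rad and contact force between the fingers and small_gauge below 0.1 N), for 0.2 s.
At the end, for the whole second after the job is handed in: Each ring stands upright on the disc of the base of its own size, within 8 mm of its centre and 3 mm of its seated height; each gauge lies on the rim of the ring of its own size, within 8 mm of its centre and 3 mm of its seated height, upright; tilts under 0.08 rad; all released and at rest (horizontal distance between large_ring and large_base below 0.008 m and z of large_ring in the frame of large_base between 0.007 and 0.013 m and angle between each of large_ring, large_gauge, small_ring, small_gauge's own z axis and vertical below 0.08 rad and horizontal distance between large_gauge and large_ring below 0.008 m and z of large_gauge in the frame of large_ring between 0.034 and 0.04 m and linear speed of each of large_ring, large_gauge, small_ring, small_gauge below 0.02 m/s and angular speed of each of large_ring, large_gauge, small_ring, small_gauge below 0.2 rad/s and horizontal distance between small_ring and small_base below 0.008 m and z of small_ring in the frame of small_base between 0.007 and 0.013 m and horizontal distance between small_gauge and small_ring below 0.008 m and z of small_gauge in the frame of small_ring between 0.027 and 0.033 m); the robot touches nothing.
It fails at once if the powder jar is moved by more than 20 mm or tipped over (distance of powder_jar from where it was at the start of the episode above 0.02 m or angle between powder_jar's own z axis and vertical above 0.3 rad).
It fails at once if the stone cast is moved by more than 20 mm or tipped over (distance of stone_cast from where it was at the start of the episode above 0.02 m or angle between stone_cast's own z axis and vertical above 0.3 rad).
It also fails if it takes over 120 s, if anything falls off the work surface, if the arm or the gripper's body presses on something with over 40 N, if the wrist force passes 120 N, or if a joint passes its speed limit or range.

## Robot

A 6-joint arm with a two-finger parallel gripper is mounted at the origin on a cart in front of the work surface, level with it; the furniture and walls round the work are solid. World frame = base frame: x ahead of the robot, y to its left, z up, the work surface at z = 0. Lengths are in m, angles in rad, forces in N, time in s.
With the tool pointing down it reaches from about 0.3 to 0.85 m from the base axis. Payload 5.4 kg.
Tool frame: the origin (TCP) lies at the very end of the fingers, on their centre line; the grasp point (between the pads) lies 19 mm behind it; z points along the fingers, y is the line along which they close (so a half turn about z gives the same grasp; the last joint's range is limited). The gripper opens to 85 mm and grips with 20 to 120 N. Pads are 22 mm wide; open, the fingers measure 114 mm over their backs; the gripper's body (76 mm by 85 mm) begins 54 mm behind the grasp point. The pads swing forward as they close: fully open they stand 13 mm farther back than shut.
Start: joints at [-1.325, 0.158, 1.597, -0, 1.386, -0.21], TCP at [0.253, -0.516, 0.231] pointing down, gripper open.
Joint ranges: [-2.91, 2.91], [-0.94, 2.29], [0.18, 2.7], [-1.29, 4.43], [0.17, 2.64], [-3, 3]. Speed limits (rad/s): [2.57, 2.57, 3.14, 3.14, 3.14, 3.14].

## Interface

Orientations are given as a unit quaternion [w, x, y, z].
In Python, from plant import monitor, vision, ctrl gives the robot as it stands.
- The arm moves only by the tool servo_tool, never from a script. Its argument "steps" is a list of rows, each a list of 3 entries, a list of its own where there are three numbers: the shift along the tool's x, y, z in cm, then the turn, a rotation vector about the tool's x, y, z in rad, then the finger opening in cm, from 0 to 8.54. In form: [[[tx, ty, tz], [rx, ry, rz], hand], ...]. A call has 1 to 12 rows; each row is the pose to reach, as a shift and turn from the pose commanded when the call began, along the tool's axes at that moment; what a row does not reach only later rows make up. A row lasts 1/8 s, in which the tool goes at most 62.5 mm and 10.7 degrees, less where a joint would pass 70% of its speed; a pose out of reach is approached as far as the arm can. A call with a gripper value outside its range is refused whole. The fingers move at their own pace and stop on an object; the grip force is fixed at half the most. Time passes only in rows, so rows that repeat a pose let the fingers close. It gives the time, the measured TCP pose, the force, the opening and the grip force at its end, in the units of the state.
- monitor.observe(): the state, without advancing time (a new reading comes with each control period).
- vision.read_camera(name): name is "scene" or "top" or "wrist"; returns the picture (384x512x3 uint8, red, green, blue); there is no depth.
- vision.camera_info(name): a dict with "fx", "fy", "cx", "cy" (pixels), "dist_coeffs" ([k1, k2, p1, p2, k3] as OpenCV has them; the pictures are not rectified), "position" and "attitude" of the camera in the world; the wrist camera has in their place "mount" (4x4, takes a point from camera to tool coordinates, whose origin is the TCP and whose axes are the flange's). Camera axes: x right, y up, looking along -z (the intrinsics and any distortion apply to the point x, -y, -z); pixel columns grow to the right and rows downward; lengths in m; the calibration is good to about 2 mm. A picture is of the moment at which its call begins: read the wrist's pose just before it. camera_info takes no time and is no camera call.
- ctrl.close_job(): hands the job in; it is judged then, once.
The state is a dict: "clock": time; "q": joint angles; "joint_vel": joint speeds; "effort": joint torques, N m; "tool_pos": TCP position; "orientation": TCP orientation; "contact_force": force on the tool from outside, world axes, zero at the start; "wrist_torque": the same for the moment, N m; "gripper_width": opening from 0.0 (shut) to 1.0 (fully open); "finger_force": force on a finger pad.
Only numpy, scipy, OpenCV 4.12 (cv2) and the standard library are available. Lean on these libraries where they do the work, as an engineer would, in place of code of your own. Each camera call takes 0.05 s, during which the arm holds its last target. There are 200 camera calls.

## Working session

There is one attempt and no reset: what is moved stays moved. The work goes in short steps, Python scripts to look and compute and a tool call to move; the robot and the scene stay as the last step left them, time stands still between calls to the robot, and variables do not carry over. Pictures are saved under pics/ and viewed, at most 14 in all, crops included, and the job is handed in when it is done.

Besides the shell and the picture viewer there is one more tool, called after "Emit:" as name(argument=value, ...), one argument or row to a line, values as JSON. servo_tool: Moves the arm, as the interface text tells. Its arguments: {"type":"object","properties":{"steps":{"type":"array","items":{"type":"array"}}},"required":["steps"]}

```bash
mkdir -p pics; ls
python3 - <<'E'
from plant import monitor, vision
import cv2,json
print(monitor.observe())
for n in("top","scene","wrist"):
    print(n,vision.camera_info(n))
for n in("top","scene"):
    im=vision.read_camera(n); cv2.imwrite(f"pics/{n}0.png",im[:,:,::-1])
E
```

```text
pics
{'clock': 0.0, 'q': array([-1.32506731e+00,  1.59075349e-01,  1.59829751e+00,  2.20455994e-05,
        1.38619991e+00, -2.10089508e-01]), 'joint_vel': array([ 2.53586016e-03, -4.61355882e-04,  6.70848063e-05,  1.30273283e-03,
       -2.28443705e-04,  1.04059916e-03]), 'effort': array([ 1.72854914e-03, -3.95992792e+01, -3.31426585e+01,  1.82471109e-05,
        8.26356380e-03,  9.95738787e-06]), 'tool_pos': array([ 0.25294979, -0.51567379,  0.23026945]), 'orientation': array([-9.90091800e-04,  9.74140889e-01,  2.25939256e-01, -6.80982340e-06]), 'contact_force': array([ 0.1748039 , -0.01086478, -0.0636338 ]), 'wrist_torque': array([-0.00543888,  0.00648614,  0.00930079]), 'finger_force': 0.0, 'gripper_width': 0.9991176027858746}
top {'fx': 469.8975613913694, 'fy': 469.8975613913694, 'cx': 261.99038449388166, 'cy': 185.33410259603204, 'dist_coeffs': array([0.01047685, 0.        , 0.        , 0.        , 0.        ]), 'position': array([0.36103779, 0.0072618 , 1.10312703]), 'attitude': array([ 0.70448841,  0.05274666, -0.06974251, -0.70430807])}
scene {'fx': 408.6534294087234, 'fy': 408.6534294087234, 'cx': 255.93947967946204, 'cy': 191.84069100527006, 'dist_coeffs': array([-0.14921211,  0.        ,  0.        ,  0.        ,  0.        ]), 'position': array([-0.09812559,  0.33085658,  0.68874728]), 'attitude': array([-0.45753792, -0.21491056,  0.34776864,  0.78963882])}
wrist {'fx': 289.95127056969153, 'fy': 289.95127056969153, 'cx': 255.19229265136153, 'cy': 185.8281198372173, 'dist_coeffs': array([-0.05406481,  0.        ,  0.        ,  0.        ,  0.        ]), 'mount': array([[ 2.84078485e-04,  9.56433107e-01,  2.91951418e-01,
         7.45248180e-02],
       [ 9.99998207e-01, -8.18293464e-04,  1.70769845e-03,
         8.94769545e-04],
       [ 1.87220128e-03,  2.91950409e-01, -9.56431625e-01,
        -1.42094035e-01],
       [ 0.00000000e+00,  0.00000000e+00,  0.00000000e+00,
         1.00000000e+00]])}
```

View pics/top0.png

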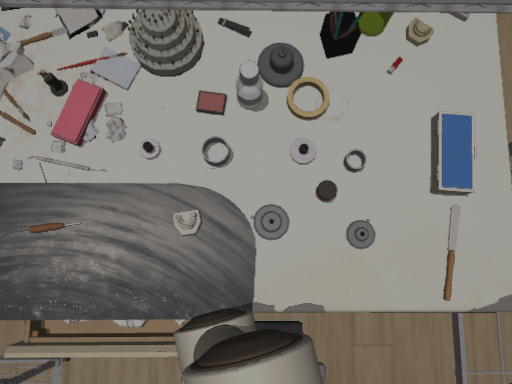

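View pics/scene0.png

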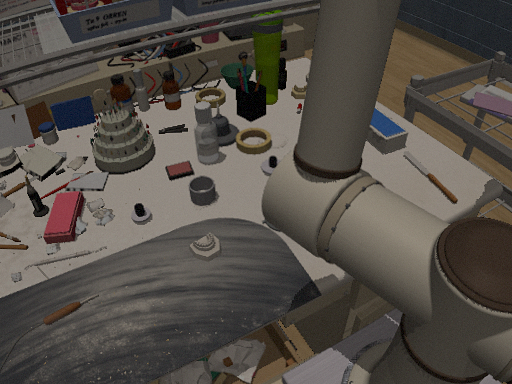

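The top view shows the large base at (271,222), small base at (361,234), large ring at (216,152) and small ring at (355,160). The large gauge is at (303,150), small gauge at (149,149), jar at (326,190) and cast at (187,221).

```bash
cat > h.py <<'E'
import numpy as np, cv2
from scipy.spatial.transform import Rotation as R
from plant import monitor, vision
def rot(q): return R.from_quat([q[1],q[2],q[3],q[0]]).as_matrix()
def campose(n,st=None):
    i=vision.camera_info(n)
    if n!="wrist": return i,rot(i["attitude"]),np.array(i["position"])
    T=rot(st["orientation"]); M=i["mount"]
    return i,T@M[:3,:3],np.array(st["tool_pos"])+T@M[:3,3]
def K(i): return np.array([[i["fx"],0,i["cx"]],[0,i["fy"],i["cy"]],[0,0,1.]])
def px2w(n,u,v,z,st=None):
    i,Rc,p=campose(n,st)
    a=cv2.undistortPoints(np.array([[[u,v]]],float),K(i),np.array(i["dist_coeffs"]))[0,0]
    d=Rc@np.array([a[0],-a[1],-1]); return p+d*(z-p[2])/d[2]
def w2px(n,P,st=None):
    i,Rc,p=campose(n,st); c=(np.atleast_2d(P)-p)@Rc; c=c*[1,-1,-1]
    return cv2.projectPoints(c.reshape(-1,1,3),np.zeros(3),np.zeros(3),K(i),np.array(i["dist_coeffs"]))[0][:,0]
def circ(n,x,y,z,r,st=None):
    t=np.linspace(0,2*np.pi,120); return w2px(n,np.c_[x+r*np.cos(t),y+r*np.sin(t),0*t+z],st)
def tool(st,P): # world point -> tool coords, cm
    return (np.array(P)-st["tool_pos"])@rot(st["orientation"])*100
E
python3 - <<'E'
from h import *
g={"LB":(271,222,.029),"SB":(361,234,.029),"LR":(216,150,.045),"SR":(355,159,.038),"LG":(304,149,.04),"SG":(148,147,.04),"jar":(326,190,.044),"cast":(187,221,.03)}
for k,(u,v,z) in g.items(): print(k,px2w("top",u,v,z).round(4))
im=cv2.imread("pics/top0.png")
o=im[120:270,130:390]
cv2.imwrite("pics/topz.png",cv2.resize(o,None,fx=3,fy=3,interpolation=cv2.INTER_CUBIC))
E
```

```text
LB [ 0.464  -0.0393  0.029 ]
SB [ 0.4367 -0.2454  0.029 ]
LR [0.6291 0.0877 0.045 ]
SR [ 0.6106 -0.236   0.038 ]
LG [ 0.6337 -0.1168  0.04  ]
SG [0.6368 0.2453 0.04  ]
jar [ 0.5361 -0.1652  0.044 ]
cast [0.4662 0.1523 0.03  ]
```

View pics/topz.png

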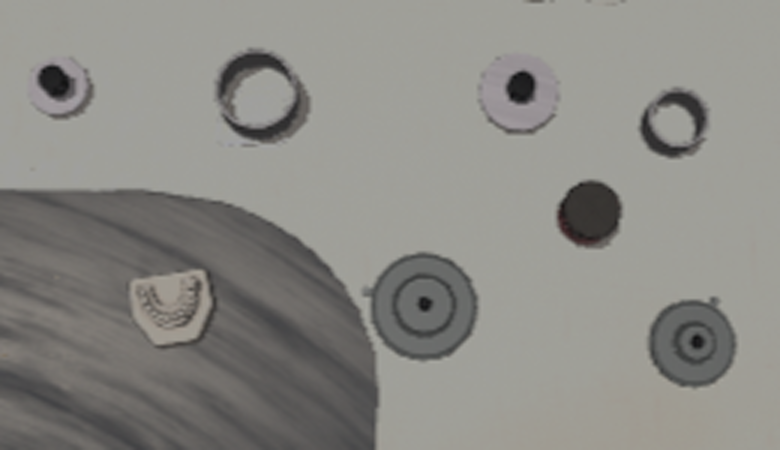

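Run:
```python
from h import *
g={"LB":(271.3,222,.01),"LBt":(271.6,221.4,.029),"SB":(360.7,234.3,.01),"SBt":(362.3,234,.029),"LR":(215.8,150.6,.045),"SR":(355.3,160,.038),"LG":(303,151,.014),"SG":(150,149,.014)}
st=monitor.observe()
for k,(u,v,z) in g.items(): print(k,px2w("top",u,v,z).round(4))
p=px2w("top",*g["LR"][:2],.045); p[2]=.15
print(tool(st,p).round(2))
```

```text
LB [ 0.4659 -0.0408  0.01  ]
LBt [ 0.4654 -0.0407  0.029 ]
SB [ 0.4373 -0.2492  0.01  ]
SBt [ 0.4367 -0.2484  0.029 ]
LR [0.6277 0.0882 0.045 ]
SR [ 0.6082 -0.2366  0.038 ]
LG [ 0.6354 -0.1174  0.014 ]
SG [0.6387 0.2462 0.014 ]
[ 60.23 -37.72   8.13]
```

Emit:
servo_tool(
  steps=[
    [[60.2,-37.7,8.1],[0,0,0],8.5],
    [[60.2,-37.7,8.1],[0,0,0],8.5],
    [[60.2,-37.7,8.1],[0,0,0],8.5],
    [[60.2,-37.7,8.1],[0,0,0],8.5],
    [[60.2,-37.7,8.1],[0,0,0],8.5],
    [[60.2,-37.7,8.1],[0,0,0],8.5],
    [[60.2,-37.7,8.1],[0,0,0],8.5],
    [[60.2,-37.7,8.1],[0,0,0],8.5],
    [[60.2,-37.7,8.1],[0,0,0],8.5],
    [[60.2,-37.7,8.1],[0,0,0],8.5],
    [[60.2,-37.7,8.1],[0,0,0],8.5],
    [[60.2,-37.7,8.1],[0,0,0],8.5],
  ],
)

```text
clock: 1.6
tool_pos: [0.628, 0.0903, 0.149]
orientation: [-0.0, 0.974, 0.227, -0.001]
contact_force: [-0.7, -0.8, -0.6]
gripper_width: 0.996
finger_force: 0.0
```

```bash
cat >> h.py <<'E'
def look(name,cs,cam="wrist"):
    st=monitor.observe(); im=vision.read_camera(cam)[:,:,::-1].copy()
    for c in cs: cv2.polylines(im,[circ(cam,*c,st).astype(int)],True,(0,0,255),1)
    cv2.imwrite("pics/"+name,im); return st
E
python3 - <<'E'
from h import *
st=look("w1.png",[(.6277,.0882,.045,.032),(.6277,.0882,0,.032)])
print(st["clock"],st["tool_pos"])
E
```

```text
1.6 [0.62795585 0.09034772 0.14899236]
```

View pics/w1.png

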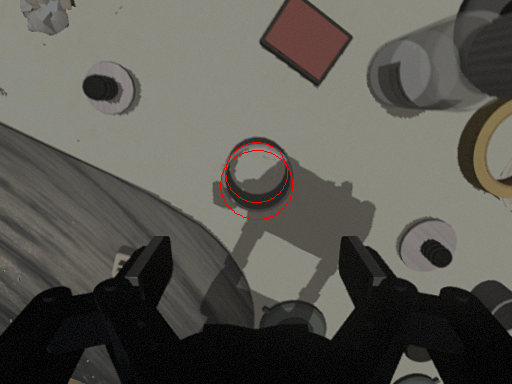

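Run:
```python
from h import *
st=monitor.observe()
for n,u,v,z in (("LR",258,174,.045),("SG",109,88,.014),("LG",427,244,.014)): print(n,px2w("wrist",u,v,z,st).round(4))
im=cv2.imread("pics/w1.png")[110:250,190:330]
cv2.imwrite("pics/w1z.png",cv2.resize(im,None,fx=4,fy=4,interpolation=cv2.INTER_CUBIC))
```

```text
LR [0.639  0.0942 0.045 ]
SG [0.6443 0.2505 0.014 ]
LG [ 0.6435 -0.1089  0.014 ]
```

View pics/w1z.png

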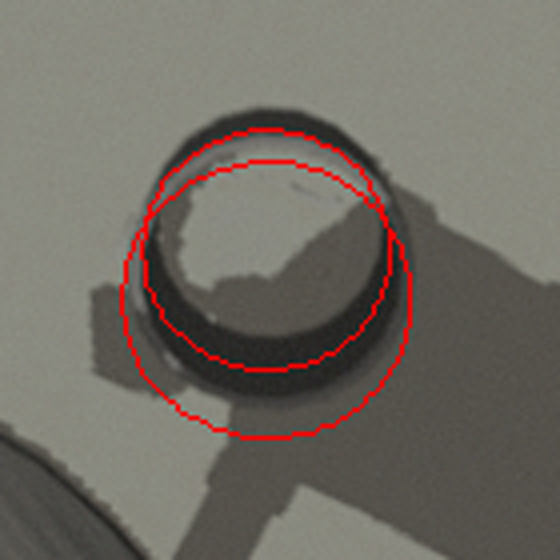

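Run:
```python
from h import *
st=monitor.observe(); T=rot(st["orientation"])
for y in(-.0425,.0425):
  for z in(0,-.013,-.035):
   for x in (-.011,.011):
    print(y,x,z,w2px("wrist",st["tool_pos"]+T@np.array([x,y,z]),st).round(0))
print(campose("wrist",st)[2])
# fit of ring: outer rim ellipse, dark pixels top
```

```text
-0.0425 -0.011 0 [[178. 258.]]
-0.0425 0.011 0 [[175. 222.]]
-0.0425 -0.011 -0.013 [[172. 271.]]
-0.0425 0.011 -0.013 [[168. 233.]]
-0.0425 -0.011 -0.035 [[158. 299.]]
-0.0425 0.011 -0.035 [[153. 256.]]
0.0425 -0.011 0 [[330. 258.]]
0.0425 0.011 0 [[333. 222.]]
0.0425 -0.011 -0.013 [[336. 271.]]
0.0425 0.011 -0.013 [[340. 233.]]
0.0425 -0.011 -0.035 [[349. 299.]]
0.0425 0.011 -0.035 [[354. 256.]]
[0.69585962 0.1240198  0.29086502]
```

The ring rim is centred near pixel (258,173), about 12 mm ahead of the gripper along tool x. I'll trust the wrist view, since the finger tips project close to where they appear. I'm going lower to check.

Emit:
servo_tool(
  steps=[
    [[1.2,0.1,4],[0,0,0],8.5],
    [[1.2,0.1,7.5],[0,0,0],8.5],
    [[1.2,0.1,7.5],[0,0,0],8.5],
    [[1.2,0.1,7.5],[0,0,0],8.5],
  ],
)

```text
clock: 2.15
tool_pos: [0.6396, 0.0913, 0.0767]
orientation: [0.0, 0.974, 0.226, 0.001]
contact_force: [0.3, -0.5, 0.3]
gripper_width: 0.994
finger_force: 0.0
```

Run:
```python
from h import *
st=look("w2.png",[(.64,.0947,.045,.032),(.64,.0947,.045,.029)])
print(st["clock"],st["tool_pos"])
im=cv2.imread("pics/w2.png")[130:384,130:390]
cv2.imwrite("pics/w2z.png",cv2.resize(im,None,fx=2.3,fy=2.3,interpolation=cv2.INTER_CUBIC))
```

```text
2.15 [0.63955912 0.09127356 0.0766803 ]
```

View pics/w2z.png

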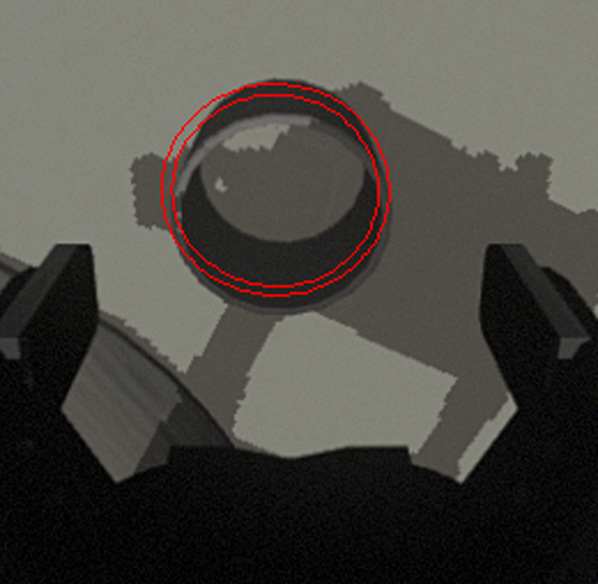

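Emit:
servo_tool(
  steps=[
    [[0.2,-0.2,3],[0,0,0],8.5],
    [[0.2,-0.2,6.0],[0,0,0],8.5],
    [[0.2,-0.2,6.0],[0,0,0],8.5],
    [[0.2,-0.2,6.0],[0,0,0],8.5],
    [[0.2,-0.2,6.0],[0,0,0],5],
    [[0.2,-0.2,6.0],[0,0,0],5],
    [[0.2,-0.2,6.0],[0,0,0],5],
    [[0.2,-0.2,6.0],[0,0,0],5],
    [[0.2,-0.2,6.0],[0,0,0],5],
    [[0.2,-0.2,6.0],[0,0,0],5],
  ],
)

```text
clock: 3.45
tool_pos: [0.6416, 0.0942, 0.0179]
orientation: [0.001, 0.974, 0.226, 0.002]
contact_force: [-0.1, 0.7, 7.3]
gripper_width: 0.694
finger_force: 64.7
```

Emit:
servo_tool(
  steps=[
    [[0,0,-1],[0,0,0],5],
    [[0,0,-4],[0,0,0],5],
    [[0,0,-7],[0,0,0],5],
    [[0,0,-7],[0,0,0],5],
    [[0,0,-7],[0,0,0],5],
  ],
)

```text
clock: 4.08
tool_pos: [0.639, 0.0943, 0.0842]
orientation: [-0.0, 0.974, 0.226, -0.001]
contact_force: [-0.2, 0.2, -1.1]
gripper_width: 0.693
finger_force: 64.5
```

Run:
```python
from h import *
st=look("w3.png",[])
print(st)
```

```text
{'clock': 4.075, 'q': array([-4.01831697e-02,  4.80027190e-01,  1.50054643e+00,  5.16798618e-06,
        1.16281502e+00,  1.07479394e+00]), 'joint_vel': array([-0.00112305,  0.0199138 ,  0.0151451 , -0.0002461 ,  0.00313358,
       -0.0003321 ]), 'effort': array([-2.16113840e-02, -5.15404236e+01, -3.20440722e+01, -4.50341933e-03,
       -5.09371574e-02, -1.58561843e-04]), 'tool_pos': array([0.63895318, 0.09430932, 0.0841549 ]), 'orientation': array([-2.40158210e-04,  9.74140669e-01,  2.25940593e-01, -8.65286758e-04]), 'contact_force': array([-0.21497845,  0.1768816 , -1.09689437]), 'wrist_torque': array([0.01399303, 0.04236445, 0.01535314]), 'finger_force': 64.45457998663187, 'gripper_width': 0.6931445263917048}
```

View pics/w3.png

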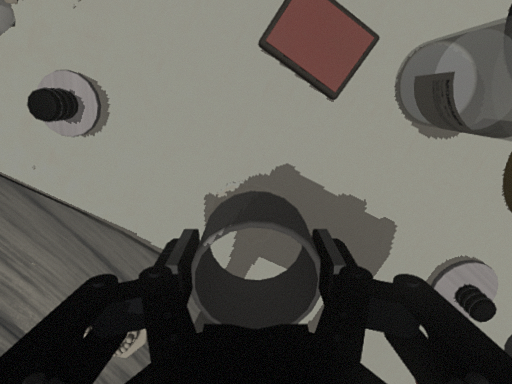

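Emit:
servo_tool(
  steps=[
    [[-6,1,-4],[0,0,0],5],
    [[-12,2,-6],[0,0,0],5],
    [[-18,3,-6],[0,0,0],5],
    [[-23,4,-6],[0,0,0],5],
    [[-26,4.2,-6],[0,0,0],5],
    [[-26,4.2,-6],[0,0,0],5],
    [[-26,4.2,-6],[0,0,0],5],
  ],
)

```text
clock: 5.0
tool_pos: [0.4248, -0.0576, 0.1447]
orientation: [-0.0, 0.974, 0.226, -0.0]
contact_force: [0.7, -0.2, -1.3]
gripper_width: 0.699
finger_force: 64.7
```

Run:
```python
from h import *
st=look("w4.png",[(.475,-.034,.01,.042)])
print(st["clock"],st["tool_pos"])
T=rot(st["orientation"])
for v in (262,268,274): # ring rim in tool frame
    p=px2w("wrist",257,v,st["tool_pos"][2]+.027,st); print(v,tool(st,p).round(2))
```

```text
5.0 [ 0.42482331 -0.05758486  0.14468175]
262 [ 0.33  0.15 -2.7 ]
268 [ 0.02  0.15 -2.7 ]
274 [-0.3   0.15 -2.7 ]
```

View pics/w4.png

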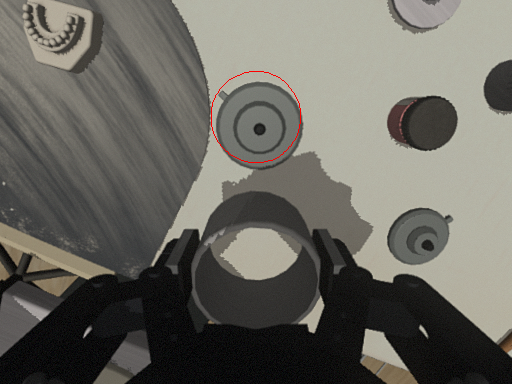

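Run:
```python
from h import *
st=monitor.observe()
for n,u,v,z in (("disc",259.5,125,.01),("tip",260,129,.029),("collar",260,128,.02),("SBdisc",419,236,.01),("SBtip",428,245,.029)):
    p=px2w("wrist",u,v,z,st); print(n,p.round(4),tool(st,p).round(2))
```

```text
disc [ 0.4717 -0.0395  0.01  ] [ 4.98  0.44 13.49]
tip [ 0.4703 -0.0404  0.029 ] [ 4.8   0.46 11.59]
collar [ 0.4703 -0.0406  0.02  ] [ 4.8   0.48 12.49]
SBdisc [ 0.4434 -0.2451  0.01  ] [-6.62 17.65 13.48]
SBtip [ 0.4426 -0.2447  0.029 ] [-6.68 17.58 11.58]
```

Emit:
servo_tool(
  steps=[
    [[3,0.2,3],[0,0,0],5],
    [[4.9,0.35,7],[0,0,0],5],
    [[4.9,0.35,8.6],[0,0,0],5],
    [[4.9,0.35,8.6],[0,0,0],5],
    [[4.9,0.35,8.6],[0,0,0],5],
  ],
)

```text
clock: 5.68
tool_pos: [0.4711, -0.0398, 0.0605]
orientation: [0.001, 0.974, 0.226, 0.001]
contact_force: [0.2, -0.7, -1.0]
gripper_width: 0.691
finger_force: 65.0
```

Run:
```python
from h import *
st=look("w5.png",[(.4708,-.04,.01,.042),(.4708,-.04,.01,.025),(.4708,-.04,.02,.021)])
print(st["clock"],st["tool_pos"],tool(st,[.4708,-.04,.028]))
im=cv2.imread("pics/w5.png")[150:350,150:370]
cv2.imwrite("pics/w5z.png",cv2.resize(im,None,fx=3,fy=3,interpolation=cv2.INTER_CUBIC))
```

```text
5.675 [ 0.47111837 -0.03983307  0.06053015] [-0.04046569 -0.00391863  3.25295969]
```

View pics/w5z.png

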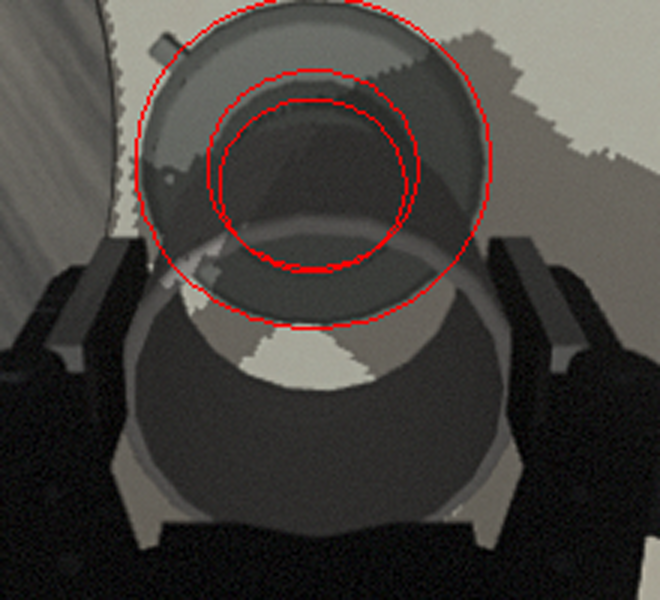

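Run:
```python
from h import *
st=monitor.observe();T=rot(st["orientation"])
for dx in(-.004,0,.004): print(dx,w2px("wrist",st["tool_pos"]+T@np.array([.032+dx,0,-.027]),st),w2px("wrist",st["tool_pos"]+T@np.array([dx,.032,-.027]),st))
```

```text
-0.004 [[253.57440677 211.36542307]] [[322.89228794 275.64843883]]
0 [[253.56124436 202.56086042]] [[323.54950851 268.16247163]]
0.004 [[253.54799127 193.58166022]] [[324.21411833 260.52439099]]
```

Run:
```python
from h import *
from scipy.optimize import least_squares
st=monitor.observe();T=rot(st["orientation"]);p0=st["tool_pos"]
c0=np.array([255.19,185.83])
def ext(x,y,z,r,s):
    t=np.linspace(0,2*np.pi,240); q=np.c_[x+r*np.cos(t),y+r*np.sin(t),0*t+z]@T.T+p0
    u=(w2px("wrist",q,st)-c0)*s+c0; return u[:,0].min(),u[:,0].max(),u[:,1].min(),u[:,1].max()
z=lambda x,y:(150+x/3,150+y/3)
obs_b=[150+143/3,150+487/3,150+22/3,150+325/3]; obs_r=[150+125/3,150+510/3,150+215/3]
for free in (0,1):
  for rz in(-.027,-.022):
    def f(a):
        s=a[4] if free else 1
        return np.r_[np.array(ext(a[0],a[1],p0[2]-.01,.042,s))-obs_b,np.array(ext(a[2],a[3],rz,.032,s))[:3]-obs_r]
    r=least_squares(f,[0,0,0,0,1.]); print(free,rz,r.x.round(4),r.fun.round(1))
```

```text
0 -0.027 [-3.8e-03  4.0e-04 -9.1e-03  1.0e-03  1.0e+00] [-1.3  1.3 -3.6  4.8 -4.4  4.4  0.7]
0 -0.022 [-3.80e-03  4.00e-04 -1.11e-02  1.00e-03  1.00e+00] [-1.3  1.3 -3.6  4.8 -1.8  1.8  0.3]
1 -0.027 [-4.300e-03  4.000e-04 -9.800e-03  1.000e-03  9.466e-01] [ 1.8 -1.8 -1.1  1.2 -0.6  0.6  0.1]
1 -0.022 [-4.200e-03  4.000e-04 -1.160e-02  1.000e-03  9.615e-01] [ 0.9 -0.9 -1.8  2.2  0.9 -0.9 -0.1]
```

Emit:
servo_tool(
  steps=[
    [[0.65,0,0],[0,0,0],5],
    [[0.65,0,1],[0,0,0],5],
    [[0.65,0,2],[0,0,0],5],
    [[0.65,0,2.5],[0,0,0],5],
    [[0.65,0,2.8],[0,0,0],5],
    [[0.65,0,2.8],[0,0,0],5],
  ],
)

```text
clock: 6.48
tool_pos: [0.476, -0.0366, 0.0311]
orientation: [-0.0, 0.974, 0.226, -0.0]
contact_force: [-0.5, -0.3, -2.3]
gripper_width: 0.696
finger_force: 65.0
```

Emit:
servo_tool(
  steps=[
    [[0,0,0.2],[0,0,0],5],
    [[0,0,0.35],[0,0,0],5],
    [[0,0,0.35],[0,0,0],5],
  ],
)

```text
clock: 6.85
tool_pos: [0.4764, -0.0367, 0.028]
orientation: [0.0, 0.974, 0.226, 0.0]
contact_force: [-0.1, -0.4, -0.1]
gripper_width: 0.688
finger_force: 65.0
```

Emit:
servo_tool(
  steps=[
    [[0,0,0],[0,0,0],8.5],
    [[0,0,0],[0,0,0],8.5],
    [[0,0,0],[0,0,0],8.5],
    [[0,0,0],[0,0,0],8.5],
    [[0,0,-3],[0,0,0],8.5],
    [[0,0,-8],[0,0,0],8.5],
    [[0,0,-14],[0,0,0],8.5],
    [[-2,0,-14],[0,0,0],8.5],
    [[-2,0,-14],[0,0,0],8.5],
    [[-2,0,-14],[0,0,0],8.5],
  ],
)

```text
clock: 8.1
tool_pos: [0.4579, -0.045, 0.1669]
orientation: [-0.001, 0.974, 0.226, -0.001]
contact_force: [-0.3, 0.3, -0.7]
gripper_width: 0.997
finger_force: 0.0
```

Run:
```python
from h import *
st=look("w6.png",[])
print(st["clock"],st["tool_pos"])
im=cv2.imread("pics/w6.png")[100:260,170:350]
cv2.imwrite("pics/w6z.png",cv2.resize(im,None,fx=3.6,fy=3.6,interpolation=cv2.INTER_CUBIC))
```

```text
8.1 [ 0.45793971 -0.04502796  0.16690056]
```

View pics/w6z.png

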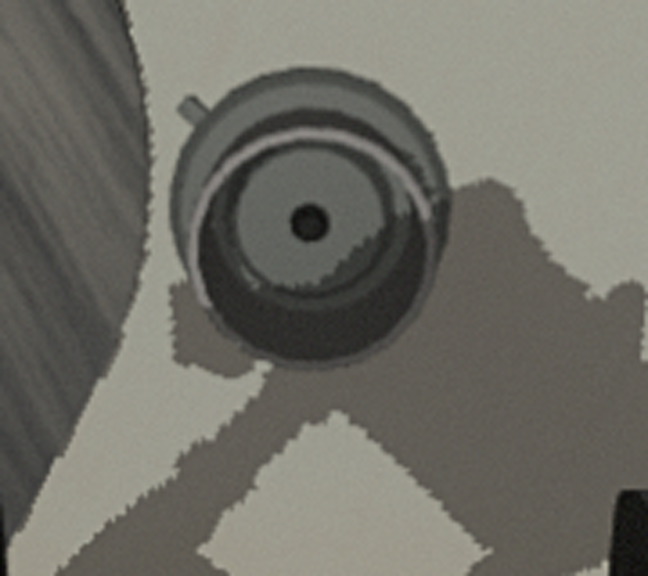

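Run:
```python
from h import *
st=monitor.observe()
for n,u,v,z in (("rim",257.5,168.9,.055),("collar",256.1,160.8,.02),("tip",256.1,161.7,.029)):
    p=px2w("wrist",u,v,z,st); print(n,p.round(4),tool(st,p).round(2))
print(tool(st,[.6354,-.1174,.10]).round(2))
```

```text
rim [ 0.4705 -0.0415  0.055 ] [ 1.3   0.25 11.18]
collar [ 0.4699 -0.0404  0.02  ] [ 1.29  0.13 14.68]
tip [ 0.4708 -0.0399  0.029 ] [ 1.39  0.13 13.78]
[12.76 14.32  6.64]
```

Emit:
servo_tool(
  steps=[
    [[4,4.5,1],[0,0,0],6],
    [[8,9,3],[0,0,0],6],
    [[12,13.5,6],[0,0,0],6],
    [[12.7,14.3,6.6],[0,0,0],6],
    [[12.7,14.3,6.6],[0,0,0],6],
    [[12.7,14.3,6.6],[0,0,0],6],
  ],
)

```text
clock: 8.9
tool_pos: [0.6349, -0.1174, 0.1019]
orientation: [-0.0, 0.974, 0.226, -0.0]
contact_force: [0.4, 0.4, -0.9]
gripper_width: 0.701
finger_force: 0.0
```

Run:
```python
from h import *
st=look("w7.png",[(.6354,-.1174,.014,.032),(.6354,-.1174,.04,.0105)])
t=vision.read_camera("top");cv2.imwrite("pics/top7.png",t[:,:,::-1])
print(st["clock"],st["tool_pos"])
im=cv2.imread("pics/w7.png")[100:350,130:380]
cv2.imwrite("pics/w7z.png",cv2.resize(im,None,fx=2.4,fy=2.4,interpolation=cv2.INTER_CUBIC))
```

```text
8.9 [ 0.63486099 -0.11736796  0.10187028]
```

View pics/w7z.png

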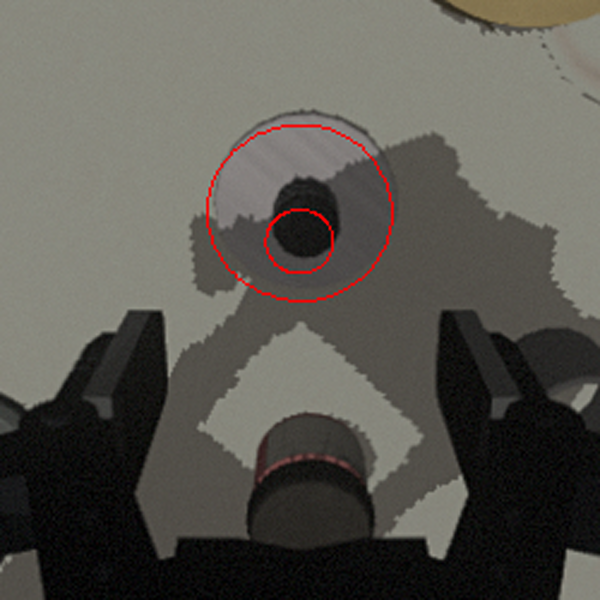

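Emit:
servo_tool(
  steps=[
    [[0.35,0.1,4],[0,0,0],6],
    [[0.35,0.1,7],[0,0,0],6],
    [[0.35,0.1,8.3],[0,0,0],6],
    [[0.35,0.1,8.3],[0,0,0],6],
    [[0.35,0.1,8.3],[0,0,0],0.5],
    [[0.35,0.1,8.3],[0,0,0],0.5],
    [[0.35,0.1,8.3],[0,0,0],0.5],
    [[0.35,0.1,8.3],[0,0,0],0.5],
    [[0.35,0.1,8.3],[0,0,0],0.5],
    [[0.35,0.1,8.3],[0,0,0],0.5],
  ],
)

```text
clock: 10.25
tool_pos: [0.6401, -0.1178, 0.0206]
orientation: [0.001, 0.974, 0.226, 0.001]
contact_force: [-0.1, 1.0, 6.8]
gripper_width: 0.219
finger_force: 59.2
```

Emit:
servo_tool(
  steps=[
    [[0,0,-5],[0,0,0],0.5],
    [[0,0,-10],[0,0,0],0.5],
    [[-4,-3,-11],[0,0,0],0.5],
    [[-8,-6.5,-11],[0,0,0],0.5],
    [[-12,-10,-11],[0,0,0],0.5],
    [[-16,-13,-11],[0,0,0],0.5],
    [[-18.9,-14.3,-11],[0,0,0],0.5],
    [[-18.9,-14.3,-11],[0,0,0],0.5],
    [[-18.9,-14.3,-11],[0,0,0],0.5],
  ],
)

```text
clock: 11.38
tool_pos: [0.407, -0.0724, 0.1293]
orientation: [0.0, 0.974, 0.226, 0.001]
contact_force: [0.4, 0.2, -0.4]
gripper_width: 0.216
finger_force: 59.0
```

Run:
```python
from h import *
st=look("w8.png",[(.4705,-.0415,.055,.032)])
print(st["clock"],st["tool_pos"],st["gripper_width"])
im=cv2.imread("pics/w8.png")[60:340,110:400]
cv2.imwrite("pics/w8z.png",cv2.resize(im,None,fx=2.1,fy=2.1,interpolation=cv2.INTER_CUBIC))
```

```text
11.375 [ 0.40700802 -0.07236586  0.12927849] 0.2162648678162471
```

View pics/w8z.png

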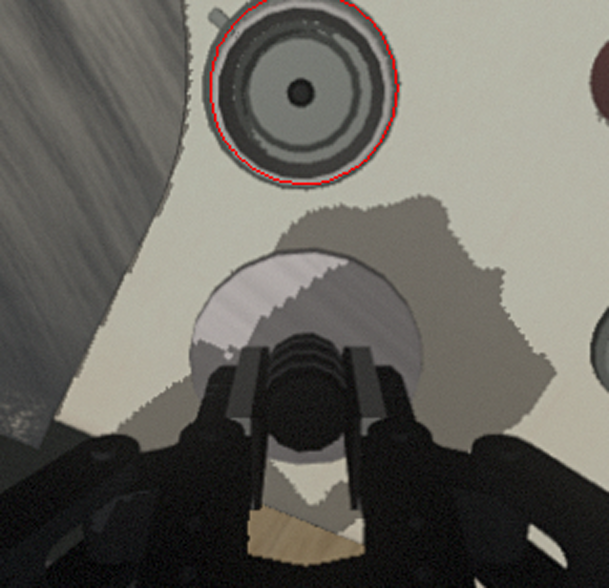

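Run:
```python
from h import *
st=monitor.observe()
g=tool(st,px2w("wrist",256.2,230,st["tool_pos"][2]-.0066,st)); r=tool(st,[.4705,-.0415,.055])
print(g,r,r-g)
```

```text
[0.31304628 0.12024943 0.66042033] [7.03548931e+00 3.47686102e-03 7.43539086e+00] [ 6.72244303 -0.11677256  6.77497053]
```

Emit:
servo_tool(
  steps=[
    [[4,-0.1,0],[0,0,0],0.5],
    [[6.75,-0.1,1],[0,0,0],0.5],
    [[6.75,-0.1,3],[0,0,0],0.5],
    [[6.75,-0.1,4.5],[0,0,0],0.5],
    [[6.75,-0.1,5.4],[0,0,0],0.5],
    [[6.75,-0.1,5.9],[0,0,0],0.5],
    [[6.75,-0.1,5.9],[0,0,0],0.5],
  ],
)

```text
clock: 12.3
tool_pos: [0.4663, -0.0416, 0.0698]
orientation: [-0.0, 0.974, 0.226, -0.0]
contact_force: [-0.7, 0.1, -0.5]
gripper_width: 0.219
finger_force: 59.0
```

Emit:
servo_tool(
  steps=[
    [[0,0,0.1],[0,0,0],0.5],
    [[0,0,0.2],[0,0,0],0.5],
    [[0,0,0.2],[0,0,0],0.5],
  ],
)

```text
clock: 12.68
tool_pos: [0.4664, -0.0415, 0.068]
orientation: [0.0, 0.974, 0.226, 0.0]
contact_force: [-0.6, 0.1, -0.7]
gripper_width: 0.219
finger_force: 59.0
```

Emit:
servo_tool(
  steps=[
    [[0,0,0],[0,0,0],5],
    [[0,0,0],[0,0,0],5],
    [[0,0,0],[0,0,0],5],
    [[0,0,0],[0,0,0],5],
    [[0,0,-4],[0,0,0],5],
    [[0,0,-8],[0,0,0],5],
    [[-2,0,-12],[0,0,0],5],
    [[-2,0,-12],[0,0,0],8.5],
    [[-2,0,-12],[0,0,0],8.5],
  ],
)

```text
clock: 13.8
tool_pos: [0.4481, -0.0501, 0.1872]
orientation: [-0.0, 0.974, 0.226, -0.0]
contact_force: [-0.0, 1.1, -0.4]
gripper_width: 0.975
finger_force: 0.0
```

```bash
cat >> h.py <<'E'
import pickle
def snap(name):
    st=monitor.observe(); im=vision.read_camera("wrist")
    pickle.dump((st,im),open(name+".pkl","wb")); return st
E
python3 - <<'E'
from h import *
st=snap("L"); print(st["tool_pos"])
print(tool(st,[.612,-.235,.15]).round(2))
E
```

```text
[ 0.44808029 -0.05008057  0.18723494]
[ 6.58 23.82  3.71]
```

Emit:
servo_tool(
  steps=[
    [[1.5,6,1],[0,0,0],8.5],
    [[3,12,2],[0,0,0],8.5],
    [[5,18,3],[0,0,0],8.5],
    [[6.5,23,3.7],[0,0,0],8.5],
    [[6.5,23.8,3.7],[0,0,0],8.5],
    [[6.5,23.8,3.7],[0,0,0],8.5],
    [[6.5,23.8,3.7],[0,0,0],8.5],
  ],
)

```text
clock: 14.72
tool_pos: [0.611, -0.2341, 0.1507]
orientation: [-0.0, 0.974, 0.226, -0.0]
contact_force: [-0.6, -0.9, 0.3]
gripper_width: 0.998
finger_force: 0.0
```

Run:
```python
from h import *
st=snap("SR"); print(st["tool_pos"])
print(tool(st,[.4417,-.246,.15]).round(2))
```

```text
[ 0.61095128 -0.23408494  0.15074834]
[-15.72  -6.39   0.08]
```

Emit:
servo_tool(
  steps=[
    [[-5,-2,0],[0,0,0],8.5],
    [[-10,-4,0],[0,0,0],8.5],
    [[-15,-6,0],[0,0,0],8.5],
    [[-15.7,-6.4,0],[0,0,0],8.5],
    [[-15.7,-6.4,0],[0,0,0],8.5],
    [[-15.7,-6.4,0],[0,0,0],8.5],
  ],
)

```text
clock: 15.52
tool_pos: [0.4436, -0.247, 0.1515]
orientation: [0.001, 0.974, 0.226, 0.001]
contact_force: [0.1, -0.2, -1.2]
gripper_width: 0.994
finger_force: 0.0
```

Run:
```python
from h import *
st=snap("SB"); print(st["tool_pos"],st["clock"])
print(tool(st,[.643,.249,.16]).round(2))
```

```text
[ 0.44357524 -0.24704412  0.15152245] 15.525
[ 39.78 -35.72  -0.87]
```

Emit:
servo_tool(
  steps=[
    [[39.8,-35.7,-0.9],[0,0,0],6],
    [[39.8,-35.7,-0.9],[0,0,0],6],
    [[39.8,-35.7,-0.9],[0,0,0],6],
    [[39.8,-35.7,-0.9],[0,0,0],6],
    [[39.8,-35.7,-0.9],[0,0,0],6],
    [[39.8,-35.7,-0.9],[0,0,0],6],
    [[39.8,-35.7,-0.9],[0,0,0],6],
    [[39.8,-35.7,-0.9],[0,0,0],6],
    [[39.8,-35.7,-0.9],[0,0,0],6],
    [[39.8,-35.7,-0.9],[0,0,0],6],
    [[39.8,-35.7,-0.9],[0,0,0],6],
    [[39.8,-35.7,-0.9],[0,0,0],6],
  ],
)

```text
clock: 17.08
tool_pos: [0.6425, 0.2476, 0.1597]
orientation: [0.0, 0.974, 0.225, -0.0]
contact_force: [0.3, 0.3, -0.5]
gripper_width: 0.705
finger_force: 0.0
```

Run:
```python
from h import *
st=snap("SG"); print(st["tool_pos"],st["clock"])
out=[]
cs={"L":[(.4705,-.0415,.061,.032)],"SR":[(.612,-.235,.038,.024)],"SB":[(.4417,-.246,.01,.034)],"SG":[(.643,.249,.014,.024)]}
for k in cs:
    s,im=pickle.load(open(k+".pkl","rb")); c=w2px("wrist",[cs[k][0][:3]],s)[0].round().astype(int)
    x0,y0=c[0]-57,c[1]-50; print(k,x0,y0)
    a=cv2.resize(im[y0:y0+86,x0:x0+114,::-1],(399,301),interpolation=cv2.INTER_CUBIC)
    for q in cs[k]: cv2.polylines(a,[((circ("wrist",*q,s)-[x0,y0])*3.5).astype(int)],True,(0,0,255),1)
    out.append(a[:299])
cv2.imwrite("pics/mont.png",np.vstack([np.hstack(out[:2]),np.hstack(out[2:])]))
```

```text
[0.64252631 0.24764204 0.1597124 ] 17.075
L 200 104
SR 199 132
SB 196 126
SG 197 122
```

View pics/mont.png

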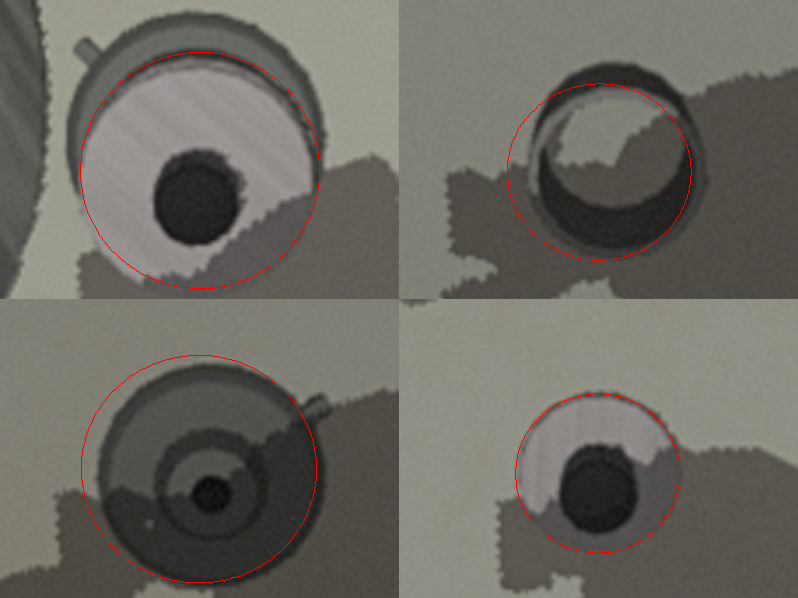

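The montage shows the large gauge seated flat on its ring. The small ring rim centre is about 17 px (mosaic) right of the prediction, the small base about 12 px right, and the small gauge matches.

Run:
```python
from h import *
o={"SR":(199,132),"SB":(196,126),"SG":(197,122)}
now=monitor.observe()
for k,n,a,b,z in (("SR","rim",217.5,172,.038),("SB","disc",212.5,183,.01),("SB","collar",211,185,.015),("SB","tip",211,195,.029),("SG","disc",198.5,176,.014),("SG","knob",199,196,.04)):
    s,_=pickle.load(open(k+".pkl","rb"))
    p=px2w("wrist",o[k][0]+a/3.5,o[k][1]+b/3.5,z,s); print(k,n,p.round(4),tool(now,[p[0],p[1],.1]).round(2))
```

```text
SR rim [ 0.6146 -0.2388  0.038 ] [-23.86  42.48   5.99]
SB disc [ 0.441  -0.2507  0.01  ] [-39.98  35.93   6.  ]
SB collar [ 0.4415 -0.25    0.015 ] [-39.9   35.89   6.  ]
SB tip [ 0.4425 -0.2494  0.029 ] [-39.8   35.88   6.  ]
SG disc [0.643  0.2491 0.014 ] [ 0.11 -0.11  5.98]
SG knob [0.6442 0.2493 0.04  ] [ 0.22 -0.08  5.98]
```

Emit:
servo_tool(
  steps=[
    [[-23.9,42.5,1],[0,0,0],8],
    [[-23.9,42.5,1],[0,0,0],8],
    [[-23.9,42.5,1],[0,0,0],8],
    [[-23.9,42.5,1],[0,0,0],8],
    [[-23.9,42.5,1],[0,0,0],8],
    [[-23.9,42.5,1],[0,0,0],8],
    [[-23.9,42.5,1],[0,0,0],8],
    [[-23.9,42.5,1],[0,0,0],8],
    [[-23.9,42.5,1],[0,0,0],8],
    [[-23.9,42.5,1],[0,0,0],8],
    [[-23.9,42.5,1],[0,0,0],8],
  ],
)

```text
clock: 18.5
tool_pos: [0.6151, -0.2368, 0.1499]
orientation: [-0.0, 0.974, 0.227, 0.0]
contact_force: [-0.6, -0.0, 1.3]
gripper_width: 0.937
finger_force: 0.0
```

Run:
```python
from h import *
st=monitor.observe(); print(st["tool_pos"],tool(st,[.6146,-.2388,.014]).round(2))
```

```text
[ 0.61509368 -0.23676692  0.14988568] [-0.14  0.17 13.59]
```

Emit:
servo_tool(
  steps=[
    [[0,0.1,5],[0,0,0],8],
    [[0,0.1,10],[0,0,0],8],
    [[0,0.1,13.5],[0,0,0],8],
    [[0,0.1,13.5],[0,0,0],8],
    [[0,0.1,13.5],[0,0,0],3.5],
    [[0,0.1,13.5],[0,0,0],3.5],
    [[0,0.1,13.5],[0,0,0],3.5],
    [[0,0.1,13.5],[0,0,0],3.5],
    [[0,0.1,13.5],[0,0,0],3.5],
    [[0,0.1,13.5],[0,0,0],3.5],
    [[0,0.1,13.5],[0,0,0],3.5],
  ],
)

```text
clock: 19.88
tool_pos: [0.6176, -0.2399, 0.0182]
orientation: [0.002, 0.974, 0.226, 0.002]
contact_force: [-0.1, 1.3, 6.2]
gripper_width: 0.518
finger_force: 61.3
```

Emit:
servo_tool(
  steps=[
    [[0,0,-5],[0,0,0],3.5],
    [[0,0,-10],[0,0,0],3.5],
    [[-4,-1,-12],[0,0,0],3.5],
    [[-9,-2.5,-12],[0,0,0],3.5],
    [[-14,-4,-12],[0,0,0],3.5],
    [[-19,-6,-12],[0,0,0],3.5],
    [[-22.3,-6.8,-12],[0,0,0],3.5],
    [[-22.3,-6.8,-12],[0,0,0],3.5],
    [[-22.3,-6.8,-12],[0,0,0],3.5],
  ],
)

```text
clock: 21.0
tool_pos: [0.3861, -0.2765, 0.1358]
orientation: [0.001, 0.974, 0.226, 0.001]
contact_force: [-0.2, -0.4, -1.1]
gripper_width: 0.515
finger_force: 61.8
```

Run:
```python
from h import *
st=snap("A"); print(st["tool_pos"],st["gripper_width"],st["contact_force"])
_,im=pickle.load(open("A.pkl","rb"))
a=im[40:340,100:420,::-1].copy()
for q in [(.4415,-.25,.01,.034),(.4415,-.25,.02,.013)]: cv2.polylines(a,[(circ("wrist",*q,st)-[100,40]).astype(int)],True,(0,0,255),1)
T=rot(st["orientation"])
# held ring rim prediction at dx=0
t=np.linspace(0,6.28,100); q=np.c_[.024*np.cos(t),.024*np.sin(t),0*t+.0182-.038]@T.T+st["tool_pos"]
cv2.polylines(a,[(w2px("wrist",q,st)-[100,40]).astype(int)],True,(0,255,0),1)
cv2.imwrite("pics/A.png",cv2.resize(a,None,fx=2,fy=2,interpolation=cv2.INTER_CUBIC))
```

```text
[ 0.38610324 -0.27647537  0.13575645] 0.5145882305211977 [-0.21971491 -0.37809685 -1.13656844]
```

View pics/A.png

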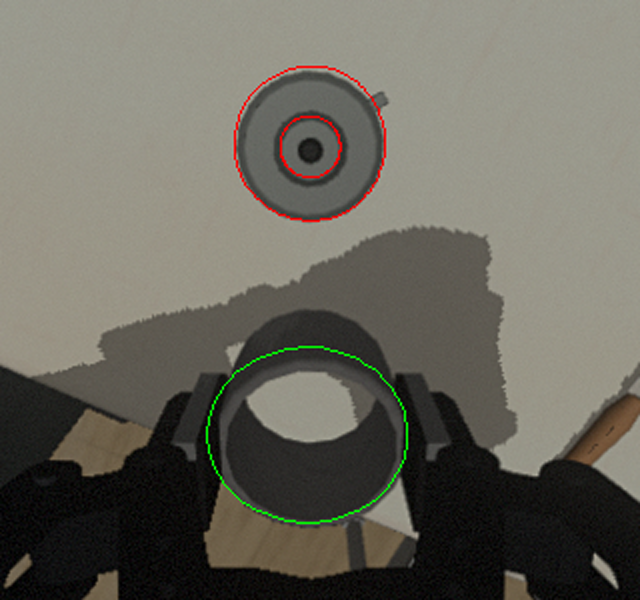

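Emit:
servo_tool(
  steps=[
    [[4,-0.1,1],[0,0,0],3.5],
    [[6.3,-0.1,4],[0,0,0],3.5],
    [[6.3,-0.1,7],[0,0,0],3.5],
    [[6.3,-0.1,8.5],[0,0,0],3.5],
    [[6.3,-0.1,9.5],[0,0,0],3.5],
    [[6.3,-0.1,10.1],[0,0,0],3.5],
    [[6.3,-0.1,10.4],[0,0,0],3.5],
    [[6.3,-0.1,10.4],[0,0,0],3.5],
  ],
)

```text
clock: 22.05
tool_pos: [0.4417, -0.2477, 0.0312]
orientation: [0.0, 0.974, 0.226, 0.0]
contact_force: [0.6, 0.7, -0.5]
gripper_width: 0.518
finger_force: 61.8
```

Emit:
servo_tool(
  steps=[
    [[0,0,0.2],[0,0,0],3.5],
    [[0,0,0.3],[0,0,0],3.5],
    [[0,0,0.3],[0,0,0],3.5],
    [[0,0,0.3],[0,0,0],3.5],
  ],
)

```text
clock: 22.55
tool_pos: [0.4416, -0.2476, 0.0282]
orientation: [0.0, 0.974, 0.226, 0.0]
contact_force: [-2.0, -0.9, 3.2]
gripper_width: 0.516
finger_force: 62.2
```

Emit:
servo_tool(
  steps=[
    [[0,0,0],[0,0,0],7.5],
    [[0,0,0],[0,0,0],7.5],
    [[0,0,0],[0,0,0],7.5],
    [[0,0,0],[0,0,0],7.5],
    [[0,0,-4],[0,0,0],7.5],
    [[0,0,-9],[0,0,0],7.5],
    [[-5,0,-13],[0,0,0],7.5],
    [[-7,0,-13],[0,0,0],7.5],
    [[-7,0,-13],[0,0,0],7.5],
    [[-7,0,-13],[0,0,0],7.5],
  ],
)

```text
clock: 23.8
tool_pos: [0.3788, -0.2777, 0.1572]
orientation: [-0.001, 0.974, 0.226, -0.0]
contact_force: [0.5, 0.7, 0.8]
gripper_width: 0.876
finger_force: 0.0
```

```bash
cat > fit.py <<'E'
from h import *
from scipy.ndimage import map_coordinates
from scipy.optimize import minimize
def fit(name,x,y,z,r):
    """best circle (x,y) at height z: mean radial gradient along the projected outline, grid search"""
    st,im=pickle.load(open(name+".pkl","rb"))
    g=cv2.GaussianBlur(cv2.cvtColor(im,cv2.COLOR_RGB2GRAY).astype(float),(0,0),1)
    res=[]
    for dx in np.arange(-.012,.0121,.001):
        for dy in np.arange(-.012,.0121,.001):
            a=circ("wrist",x+dx,y+dy,z,r-.0008,st); b=circ("wrist",x+dx,y+dy,z,r+.0008,st)
            f=lambda c:map_coordinates(g,[c[:,1],c[:,0]],order=1)
            res.append((np.abs(f(a)-f(b)).mean(),x+dx,y+dy))
    res.sort(reverse=True); return np.round(res[:4],4).tolist()
E
python3 - <<'E'
from fit import *
st=snap("B"); print(st["tool_pos"],st["clock"])
for n,z,r in(("rim out",.048,.024),("rim in",.048,.021),("foot",.01,.034),("collar",.02,.013),("bench-ring",.038,.024)): print(n,fit("B",.4415,-.25,z,r))
# check against known: L snap (ring disc at .4705,-.0415)
print(fit("L",.4705,-.0415,.061,.032))
E
```

```text
[ 0.37881026 -0.27766819  0.1572068 ] 23.8
rim out [[26.9752, 0.4365, -0.252], [26.1321, 0.4375, -0.253], [26.0973, 0.4355, -0.25], [25.8434, 0.4355, -0.249]]
rim in [[34.2208, 0.4395, -0.249], [31.7238, 0.4385, -0.249], [29.327, 0.4395, -0.25], [26.8882, 0.4385, -0.25]]Traceback (most recent call last):
  File "<stdin>", line 3, in <module>
  File "fit.py", line 11, in fit
    a=circ("wrist",x+dx,y+dy,z,r-.0008,st); b=circ("wrist",x+dx,y+dy,z,r+.0008,st)
                                              ~~~~^^^^^^^^^^^^^^^^^^^^^^^^^^^^^^^^
  File "h.py", line 19, in circ
    t=np.linspace(0,2*np.pi,120); return w2px(n,np.c_[x+r*np.cos(t),y+r*np.sin(t),0*t+z],st)
                                         ~~~~^^^^^^^^^^^^^^^^^^^^^^^^^^^^^^^^^^^^^^^^^^^^^^^
  File "h.py", line 16, in w2px
    i,Rc,p=campose(n,st); c=(np.atleast_2d(P)-p)@Rc; c=c*[1,-1,-1]
           ~~~~~~~^^^^^^
  File "h.py", line 6, in campose
    i=vision.camera_info(n)
ValueError: time passes only in moves, steps and waits
```

```bash
sed -i 's/^def campose/from functools import lru_cache\ncinfo=lru_cache(None)(vision.camera_info)\ndef campose/; s/    i=vision.camera_info(n)/    i=cinfo(n)/' h.py
python3 - <<'E'
from fit import *
for n,z,r in(("rim in",.048,.021),("foot",.01,.034),("collar",.02,.013),("tip",.029,.004)): print(n,fit("B",.4415,-.25,z,r))
for z in (.034,.038,.042,.046,.048,.052,.058): print(z,fit("B",.4415,-.25,z,.021)[0],fit("B",.4415,-.25,z,.024)[0])
st=monitor.observe(); print(tool(st,[.643,.248,.157]).round(2))
E
```

```text
rim in [[34.2208, 0.4395, -0.249], [31.7238, 0.4385, -0.249], [29.327, 0.4395, -0.25], [26.8882, 0.4385, -0.25]]
foot [[29.4089, 0.4405, -0.25], [27.9727, 0.4395, -0.25], [27.6626, 0.4405, -0.251], [26.2128, 0.4415, -0.25]]
collar [[20.7655, 0.4405, -0.25], [17.9783, 0.4485, -0.248], [17.9032, 0.4485, -0.249], [17.6379, 0.4485, -0.25]]
tip [[21.0803, 0.4415, -0.249], [20.6078, 0.4405, -0.248], [20.5396, 0.4415, -0.251], [20.5216, 0.4415, -0.248]]
0.034 [30.0181, 0.4395, -0.249] [22.1545, 0.4355, -0.245]
0.038 [35.5962, 0.4395, -0.249] [24.2392, 0.4355, -0.249]
0.042 [38.043, 0.4395, -0.249] [26.2321, 0.4355, -0.249]
0.046 [36.6238, 0.4395, -0.249] [26.5881, 0.4355, -0.25]
0.048 [34.2208, 0.4395, -0.249] [26.9752, 0.4365, -0.252]
0.052 [26.641, 0.4385, -0.25] [27.1475, 0.4375, -0.253]
0.058 [28.1087, 0.4385, -0.25] [26.6837, 0.4405, -0.254]
[ 46.87 -35.53   0.06]
```

Emit:
servo_tool(
  steps=[
    [[46.9,-35.6,0],[0,0,0],6],
    [[46.9,-35.6,0],[0,0,0],6],
    [[46.9,-35.6,0],[0,0,0],6],
    [[46.9,-35.6,0],[0,0,0],6],
    [[46.9,-35.6,0],[0,0,0],6],
    [[46.9,-35.6,0],[0,0,0],6],
    [[46.9,-35.6,0],[0,0,0],6],
    [[46.9,-35.6,0],[0,0,0],6],
    [[46.9,-35.6,0],[0,0,0],6],
    [[46.9,-35.6,0],[0,0,0],6],
    [[46.9,-35.6,0],[0,0,0],6],
    [[46.9,-35.6,0],[0,0,0],6],
  ],
)

```text
clock: 25.35
tool_pos: [0.6424, 0.2477, 0.1568]
orientation: [0.0, 0.974, 0.226, -0.001]
contact_force: [-0.3, 1.0, -0.0]
gripper_width: 0.703
finger_force: 0.0
```

Run:
```python
from fit import *
st=snap("C"); print(st["tool_pos"],st["clock"])
for n,z,r in(("disc",.014,.024),("knob",.04,.0105)):
    f=fit("C",.643,.249,z,r); print(n,f[:2],tool(st,[f[0][1],f[0][2],.0205]).round(2))
```

```text
[0.64238912 0.2477452  0.15682763] 25.35
disc [[10.1102, 0.644, 0.25], [10.0528, 0.645, 0.25]] [ 0.27 -0.13 13.63]
knob [[27.6017, 0.648, 0.251], [26.9977, 0.647, 0.251]] [ 0.67 -0.04 13.63]
```

Emit:
servo_tool(
  steps=[
    [[0.35,-0.1,5],[0,0,0],6],
    [[0.35,-0.1,10],[0,0,0],6],
    [[0.35,-0.1,13],[0,0,0],6],
    [[0.35,-0.1,13.8],[0,0,0],6],
    [[0.35,-0.1,13.8],[0,0,0],6],
    [[0.35,-0.1,13.8],[0,0,0],0.5],
    [[0.35,-0.1,13.8],[0,0,0],0.5],
    [[0.35,-0.1,13.8],[0,0,0],0.5],
    [[0.35,-0.1,13.8],[0,0,0],0.5],
    [[0.35,-0.1,13.8],[0,0,0],0.5],
    [[0.35,-0.1,13.8],[0,0,0],0.5],
    [[0.35,-0.1,13.8],[0,0,0],0.5],
  ],
)

```text
clock: 26.9
tool_pos: [0.6469, 0.2506, 0.0217]
orientation: [0.0, 0.974, 0.226, 0.001]
contact_force: [-0.8, -0.4, 5.9]
gripper_width: 0.216
finger_force: 58.7
```

Emit:
servo_tool(
  steps=[
    [[0,0,-6],[0,0,0],0.5],
    [[0,0,-12],[0,0,0],0.5],
    [[-2,2,-13.5],[0,0,0],0.5],
    [[-2,2,-13.5],[0,0,0],0.5],
  ],
)

```text
clock: 27.4
tool_pos: [0.6375, 0.2225, 0.1571]
orientation: [0.0, 0.974, 0.225, 0.002]
contact_force: [0.2, 1.1, -1.0]
gripper_width: 0.216
finger_force: 59.0
```

Emit:
servo_tool(
  steps=[
    [[-45.3,33.7,0],[0,0,0],0.5],
    [[-45.3,33.7,0],[0,0,0],0.5],
    [[-45.3,33.7,0],[0,0,0],0.5],
    [[-45.3,33.7,0],[0,0,0],0.5],
    [[-45.3,33.7,0],[0,0,0],0.5],
    [[-45.3,33.7,0],[0,0,0],0.5],
    [[-45.3,33.7,0],[0,0,0],0.5],
    [[-45.3,33.7,0],[0,0,0],0.5],
    [[-45.3,33.7,0],[0,0,0],0.5],
    [[-45.3,33.7,0],[0,0,0],0.5],
    [[-45.3,33.7,0],[0,0,0],0.5],
    [[-45.3,33.7,0],[0,0,0],0.5],
  ],
)

```text
clock: 28.9
tool_pos: [0.3786, -0.2769, 0.1541]
orientation: [-0.001, 0.974, 0.227, -0.0]
contact_force: [0.2, -0.5, -0.8]
gripper_width: 0.216
finger_force: 59.1
```

Run:
```python
from fit import *
st=snap("D"); print(st["tool_pos"],st["clock"],st["gripper_width"])
f=fit("D",.4415,-.25,.048,.021); print("rim",f[:2]); r=tool(st,[f[0][1],f[0][2],.048])
p=st["tool_pos"]
for dz in (.0217-.014,):
    f=fit("D",p[0],p[1],p[2]-dz,.024); print("disc",f); g=tool(st,[f[0][1],f[0][2],p[2]-dz]); print(r,g,r-g)
```

```text
[ 0.37864642 -0.27689769  0.15413982] 28.9 0.21636438998533392
rim [[38.3373, 0.4395, -0.249], [36.0637, 0.4385, -0.249]]
disc [[17.8247, 0.3746, -0.2789], [16.6445, 0.3766, -0.2789], [16.1939, 0.3736, -0.2779], [15.6992, 0.3746, -0.2779]]
[ 6.69117831  0.20330407 10.61403872] [-0.45151273  0.00195414  0.76997392] [7.14269105 0.20134993 9.8440648 ]
```

Emit:
servo_tool(
  steps=[
    [[4,0.1,0],[0,0,0],0.5],
    [[7.05,0.1,2],[0,0,0],0.5],
    [[7.05,0.1,5],[0,0,0],0.5],
    [[7.05,0.1,7],[0,0,0],0.5],
    [[7.05,0.1,8.3],[0,0,0],0.5],
    [[7.05,0.1,8.9],[0,0,0],0.5],
    [[7.05,0.1,8.9],[0,0,0],0.5],
  ],
)

```text
clock: 29.82
tool_pos: [0.4421, -0.2482, 0.066]
orientation: [0.0, 0.974, 0.226, 0.0]
contact_force: [-0.3, -0.2, -1.2]
gripper_width: 0.218
finger_force: 59.1
```

Emit:
servo_tool(
  steps=[
    [[0,0,0.2],[0,0,0],0.5],
    [[0,0,0.35],[0,0,0],0.5],
    [[0,0,0.4],[0,0,0],0.5],
    [[0,0,0.4],[0,0,0],0.5],
  ],
)

```text
clock: 30.32
tool_pos: [0.442, -0.2484, 0.0619]
orientation: [0.0, 0.974, 0.226, 0.0]
contact_force: [0.0, 1.0, -1.7]
gripper_width: 0.22
finger_force: 59.1
```

Emit:
servo_tool(
  steps=[
    [[0,0,0.05],[0,0,0],0.5],
    [[0,0,0.05],[0,0,0],5],
    [[0,0,0.05],[0,0,0],5],
    [[0,0,0.05],[0,0,0],5],
    [[0,0,0.05],[0,0,0],5],
    [[0,0,-4],[0,0,0],5],
    [[0,0,-9],[0,0,0],5],
    [[-5,0,-10],[0,0,0],5],
    [[-7,0,-10],[0,0,0],5],
    [[-7,0,-10],[0,0,0],5],
    [[-7,0,-10],[0,0,0],5],
    [[-7,0,-10],[0,0,0],5],
  ],
)

```text
clock: 31.82
tool_pos: [0.3796, -0.2787, 0.1615]
orientation: [-0.0, 0.974, 0.226, -0.0]
contact_force: [0.2, -0.1, 0.2]
gripper_width: 0.587
finger_force: 0.0
```

Run:
```python
from fit import *
st=snap("E"); print(st["tool_pos"],st["clock"])
for z in (.046,.050,.054,.058,.062): print(z,fit("E",.4415,-.25,z,.024)[:2])
print("ring low",fit("E",.4415,-.25,.01,.034)[:2],"knob",fit("E",.4415,-.25,.08,.0105)[:2])
# disc outline: bright region
_,im=pickle.load(open("E.pkl","rb")); c=w2px("wrist",[[.4405,-.25,.054]],st)[0]
g=cv2.cvtColor(im,cv2.COLOR_RGB2GRAY); x,y=c.astype(int)
print(c); print(g[y-36:y+37:4,x-36:x+37:4])
```

```text
[ 0.37957253 -0.27865756  0.16153399] 31.825
0.046 [[32.54, 0.4385, -0.251], [32.5128, 0.4385, -0.25]]
0.05 [[29.6869, 0.4385, -0.25], [27.7792, 0.4385, -0.251]]
0.054 [[28.5027, 0.4365, -0.25], [27.4003, 0.4365, -0.251]]
0.058 [[28.4665, 0.4375, -0.252], [28.2985, 0.4365, -0.25]]
0.062 [[27.4131, 0.4385, -0.252], [27.0837, 0.4375, -0.249]]
ring low [[30.3708, 0.4405, -0.25], [28.986, 0.4395, -0.25]] knob [[60.7653, 0.4385, -0.251], [60.0412, 0.4385, -0.25]]
[256.13500453 106.72041753]
[[145 145 146 146 147 143 149 144 111  93 113 124 149 145 146 146 146 148
  145]
 [143 146 145 143 143 109  69  72  85  89  83  75  68  94 148 145 144 144
  147]
 [145 145 147 147  69  77 102 101  99 100  97 100 101  82  66 147 146 148
  147]
 [145 145 145  67  89  97  91 146 148 147 146 130  85  98  89  64 130  94
  130]
 [145 143  78  82  86 150 147 147 144 144 146 145 150 124  98  84  71  86
  147]
 [145 146  67  96 143 148 146 143 143 144 145 145 146 145 128  98  68 146
  146]
 [144  76  87 133 143 147 143 145 146 146 146 145 146 143 137 101  90  94
  144]
 [147  73  98 150 144 146 146  91  28  34 
[... 230 characters left out ...]
  41  37  41  37  38  30 140 142 134  73  63
  149]
 [145  88 106 145 142 146  33  41  40  37  36  36  36 109 141 137  64  77
  144]
 [144 144  68 148 139 144  75  37  40  37  39  38  76 143 139 139  66 137
  145]
 [144 144  68 146 142 143 144  75  31  37  30  77 129 137 142 103  59 147
  142]
 [145 144 144  66 145 142 145 141 145 129 137 144 142 138 137  55 148 143
  145]
 [142 143 143 139  70 146 141 135 138 139 140 145 143 140  44 110 144 143
  145]
 [144 143 141 143 139  73 118 138 142 140 139 144 100  60 146 144 143 144
  145]
 [144 143 142 144 144 143 129  99  64  69  66  84 135 145 145 144 144 143
  145]
 [144 144 142 143 143 143 143 144 144 145 142 143 146 143 143 141 145 142
  145]]
```

```bash
python3 -c "
from plant import ctrl
print(ctrl.close_job())"
```

```text
the job is handed in; nothing more can be done
None
```

Both ring sets are assembled, the large one first, everything is let go, and the job was handed in at about 32 s on the robot clock. The final small-gauge check was numeric only (about 2–3 mm off centre, seated height not measured), the verdict was not shown, and the jar and cast were never touched on purpose.

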